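# Pack the delivery carrier and bolt its lid

### The job

Get the delivery carrier ready to go out: stand every plain steel canister upright on the floor of the grey carrier, and once they are all in, close its lid. Then slide the barrel bolt fully home across the lid and turn its handle all the way down into the notch; leave the jar, bottle and mug standing where they are.

Things in the scene. Friction and masses are not known exactly. Their poses are not given: they have to be found in the camera images.
- carrier: Grey open-topped case fixed to the worktop, outside 320 (its x) by 240 (its y) by 105 mm high, walls and floor 6 mm; a white lid is hinged along its +y rim. Origin: centre of its underside, on the worktop; x runs along the lid's hinge, z up. Outside its -y wall stands the dark steel latch post: x -88 to -32 mm, y -275 to -120 mm, 116 mm high.
- inner_floor (a point): Centre of the carrier's inner floor, 6 mm above the worktop.
- lid_hinge (a point): Middle of the lid's hinge line (carrier frame 0, 120, 106 mm), which runs along the carrier's x.
- lid_edge (a point): Middle of the lid's free edge, on its outer (upper) face, 240 mm from the hinge; 116 mm above the worktop when shut. The lid is 10 mm thick. On it: a bar handle (170 mm from the hinge, x 25 to 135 mm, 35 mm proud) and a steel staple for the bolt (x -77 to -43 mm, 217 to 233 mm from the hinge, 34 mm proud). The face is bare at x -35 to 15 mm.
- lid (a joint): Angle of the lid, rad: 0 shut, growing as it opens, limit 1.85; at the start a little over 1.57 (open, leaning slightly outward, its outer face towards the carrier's +y). The hinge is stiff (0.5 N m): the 0.35 kg lid stays about where it is left, and is shut by pushing its outer face over and down.
- bolt (a joint): Travel of the barrel bolt, m: 0 drawn back, 0.050 fully home at its end stop. It slides towards the carrier's +y, over the lid's edge and through the staple, on a line 132 mm above the worktop at carrier x = -60 mm. Rod 16 mm thick, friction about 2.5 N. Shot too early it bars the lid.
- handle (a joint): Angle of the bolt's handle about the rod, rad: 0 straight up, growing as it leans (turns down) to the carrier's -x, 1.57 level (end stop). It stays where left (friction 0.06 N m). A fence beside the rod stops it at about 0.9, except at the 18 mm wide notch, which the 10 mm thick handle meets when the bolt is fully home (4 mm to spare either way).
- knob (a point): Centre of the steel ball, 22 mm in diameter, at the end of the bolt's handle, 55 mm from the rod's line. With the handle straight up it is at carrier x = -60 mm, y = -240 mm + bolt travel, z = 187 mm.
- can1_mid (a point): Steel canister 1: a plain closed upright cylinder, 60 mm in diameter, 76 mm tall, about 0.25 kg. The point is its centre, half-way up; its z axis is the cylinder's. None if absent.
- can2_mid (a point): Steel canister 2: a plain closed upright cylinder, 60 mm in diameter, 76 mm tall, about 0.25 kg. The point is its centre, half-way up; its z axis is the cylinder's. None if absent.
- can3_mid (a point): Steel canister 3: a plain closed upright cylinder, 60 mm in diameter, 76 mm tall, about 0.25 kg. The point is its centre, half-way up; its z axis is the cylinder's. None if absent.
- can4_mid (a point): Steel canister 4: a plain closed upright cylinder, 60 mm in diameter, 76 mm tall, about 0.25 kg. The point is its centre, half-way up; its z axis is the cylinder's. None if absent.
- can5_mid (a point): Steel canister 5: a plain closed upright cylinder, 60 mm in diameter, 76 mm tall, about 0.25 kg. The point is its centre, half-way up; its z axis is the cylinder's. None if absent.
- can6_mid (a point): Steel canister 6: a plain closed upright cylinder, 60 mm in diameter, 76 mm tall, about 0.25 kg. The point is its centre, half-way up; its z axis is the cylinder's. None if absent.
- jar_mid (a point): Bystander: clear glass jar with a wooden lid, 68 mm in diameter, 105 mm tall; point on its axis, 50 mm up.
- bottle_mid (a point): Bystander: amber glass bottle, 56 mm in diameter, 150 mm tall; point on its axis, 70 mm up.
- mug_mid (a point): Bystander: white mug, 70 mm in diameter, 85 mm tall, its handle reaching about 35 mm further on the mug's +y side; point on its axis, 42 mm up.
Things that resemble listed ones, but are neither listed nor needed, are in the scene too. Leave any blue or yellow look-alike of the part that bears jar_mid alone.

How it is judged:
By the outcome, as a careful person would: the job done as asked, in the order asked, and still so for the second after the job is handed in, with the robot touching nothing.
Of can1, can2, can3, can4, can5, can6 only 4 to 6 are there at a start; the rules pass over those that are not, and their reading is None.
At some moment in a run one of can1, can2, can3, can4, can5, can6 may be knocked a few centimetres aside while the robot is not near it.
It also fails if it takes over 210 s, if anything falls off the work surface, if the arm or the gripper's body presses on something with over 40 N, if the wrist force passes 120 N, or if a joint passes its speed limit or range.

### The arm

A 7-joint arm with a two-finger parallel gripper is mounted at the origin on the work surface. World frame = base frame: x ahead of the robot, y to its left, z up, the work surface at z = 0. Lengths are in m, angles in rad, forces in N, time in s.
With the tool pointing down it reaches from about 0.4 to 0.85 m from the base axis. Payload 10.4 kg.
Tool frame: the origin (TCP) lies at the very end of the fingers, on their centre line; the grasp point (between the pads) lies 19 mm behind it; z points along the fingers, y is the line along which they close (so a half turn about z gives the same grasp; the last joint's range is limited). The gripper opens to 87 mm and grips with 3 to 60 N. Pads are 19 mm wide; open, the fingers measure 117 mm over their backs; the gripper's body (75 mm by 190 mm) begins 51 mm behind the grasp point.
Start: joints at [-1.192, 0.332, -0.065, 1.46, 0.022, 1.35, -0.088], TCP at [0.244, 0.575, 0.223] pointing down, gripper open.
Joint ranges: [-2.6, 2.6], [-0.5, 2.12], [-1.47, 1.34], [0.16, 2.42], [-1.27, 4.41], [0.06, 2.06], [-2.6, 2.6]. Speed limits (rad/s): [2.22, 2.22, 2.79, 2.79, 3.14, 3.14, 3.14].

### API

Orientations are given as a unit quaternion [x, y, z, w].
In Python, from bench import * gives the robot as it stands.
- The arm moves only by the tool step_arm, never from a script. Its arguments are lists of equal length, an entry for each row: "delta_pos": the shift along the world's x, y, z in units of 25 mm (1.0 is 25 mm), a list of three; "turn": the turn about the world's z in units of 0.12 rad (1.0 is 0.12 rad). In form: {"delta_pos": [[tx, ty, tz], ...], "turn": [turn, ...]}. A call has 1 to 12 rows; each row shifts and turns the commanded pose from where the row before left it; what a row does not reach is not made up. A row lasts 1/10 s, in which the tool goes at most 50 mm and 8.59 degrees, less where a joint would pass 70% of its speed; a pose out of reach is approached as far as the arm can. A call with a number of a shift or a turn outside -1 to 1 is refused whole. A call with a gripper value outside its range is refused whole. "grip" is the closure, from 0 (fully open) to 1 (shut), set as the call begins (left out, the last holds). The fingers move at their own pace and stop on an object; "newtons" is the grip in N (left out, the last holds). Time passes only in rows, so rows that do not move let the fingers close. It gives the time, the measured TCP pose, the force, the opening and the grip force at its end, in the units of the state.
- read_state(): the state, without advancing time (a new reading comes with each control period).
- camera(name): name is "scene" or "side" or "wrist"; returns a dict with "image" (480x640x3 uint8, red, green, blue), "z_map" (480x640 float32, m along the optical axis (not along the pixel's ray), 0 where there is no reading), "mtx" (3x3 intrinsics, pixels), "view" (4x4, takes a point from world to camera coordinates). Camera axes: x right, y up, looking along -z (the intrinsics and any distortion apply to the point x, -y, -z); pixel columns grow to the right and rows downward; lengths in m; the calibration is good to about 2 mm. The wrist camera is an equidistant fisheye: a pixel r from the principal point sees the ray r / f radians off the axis. A picture is of the moment at which its call begins.
- close_job(): hands the job in; it is judged then, once.
The state is a dict: "time": time; "joint_positions": joint angles; "joint_vel": joint speeds; "joint_torque": joint torques, N m; "ee_pos": TCP position; "eef_rot": TCP orientation; "ft_force": force on the tool from outside, world axes, zero at the start; "torque": the same for the moment, N m; "width": finger opening in m; "grip_force": force on a finger pad.
Only numpy, scipy, OpenCV 4.12 (cv2) and the standard library are available. Lean on these libraries where they do the work, as an engineer would, in place of code of your own. Each camera call takes 0.05 s, during which the arm holds its last target. There are 200 camera calls.

## Working session

There is one attempt and no reset: what is moved stays moved. The work goes in short steps, Python scripts to look and compute and a tool call to move; the robot and the scene stay as the last step left them, time stands still between calls to the robot, and variables do not carry over. Pictures are saved under pics/ and viewed, at most 14 in all, crops included, and the job is handed in when it is done.

Besides the shell and the picture viewer there is one more tool, called after "Call:" in YAML: its name, and indented under it one key for each argument. step_arm: Moves the arm, as the interface text tells. Shifts and turns lie within -1 to 1; 1 stands for 25 mm of shift or 0.12 rad of turn. Its arguments: {"type":"object","properties":{"delta_pos":{"type":"array"},"turn":{"type":"array"},"grip":{"type":"number"},"newtons":{"type":"number"}},"required":["delta_pos","turn"]}

```bash
mkdir -p pics
cat > h.py <<'E'
import numpy as np, cv2
from bench import *
def snap(n,f):
    c=camera(n); cv2.imwrite(f'pics/{f}.png',c['image'][:,:,::-1]); np.savez(f'pics/{f}.npz',**{k:c[k] for k in('image','z_map','mtx','view')}); return c
def cloud(c):
    K=c['mtx'];v,u=np.mgrid[0:480,0:640];z=c['z_map']
    P=np.stack([(u-K[0,2])/K[0,0]*z,-(v-K[1,2])/K[1,1]*z,-z,np.ones_like(z)],-1)
    W=P@np.linalg.inv(c['view']).T; W=W[...,:3]; W[z<=0]=np.nan; return W
def load(f): return dict(np.load(f'pics/{f}.npz'))
E
python3 - <<'E'
from h import *
a=snap('scene','s1');b=snap('side','d1')
for c in(a,b): print(c['mtx'],np.linalg.inv(c['view']).round(3))
print(read_state())
E
```

```text
[[495.83830437   0.         321.6496654 ]
 [  0.         495.83830437 237.30218849]
 [  0.           0.           1.        ]] [[-0.265 -0.826  0.497  0.993]
 [ 0.964 -0.222  0.145  0.126]
 [-0.009  0.517  0.856  1.001]
 [ 0.     0.     0.     1.   ]]
[[455.56575267   0.         322.31221498]
 [  0.         455.56575267 243.48739788]
 [  0.           0.           1.        ]] [[ 0.964  0.151 -0.218  0.262]
 [-0.266  0.567 -0.78  -0.769]
 [ 0.006  0.81   0.587  0.714]
 [ 0.     0.     0.     1.   ]]
{'time': 0.1, 'joint_positions': array([-1.19160348,  0.3327856 , -0.06469436,  1.46083431,  0.02162714,
        1.34990339, -0.08850364]), 'joint_vel': array([-8.60500657e-05, -1.08588949e-03, -8.06688953e-04, -1.38949664e-03,
       -6.48976594e-04,  1.67331369e-03, -1.59720257e-04]), 'joint_torque': array([ 1.82839070e-03, -6.24542212e+01,  2.46594648e-02, -3.90716457e+01,
       -6.14408799e-02,  3.66505457e-02,  1.19772703e-04]), 'ee_pos': array([0.24430106, 0.57491003, 0.22185889]), 'eef_rot': array([ 1.99540064e-01,  9.79889474e-01, -6.11800457e-04, -8.17743856e-05]), 'ft_force': array([-0.27888494,  1.02685657, -0.00394214]), 'torque': array([-0.01554952,  0.01156075,  0.02460342]), 'grip_force': 0.0, 'width': 0.08685385707566667}
```

View pics/s1.png

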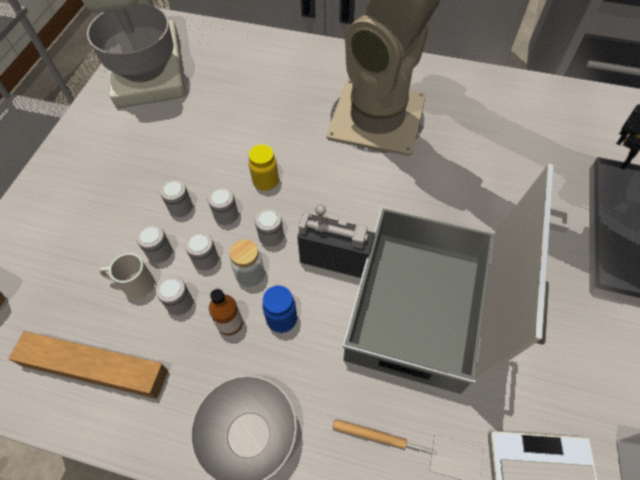

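View pics/d1.png

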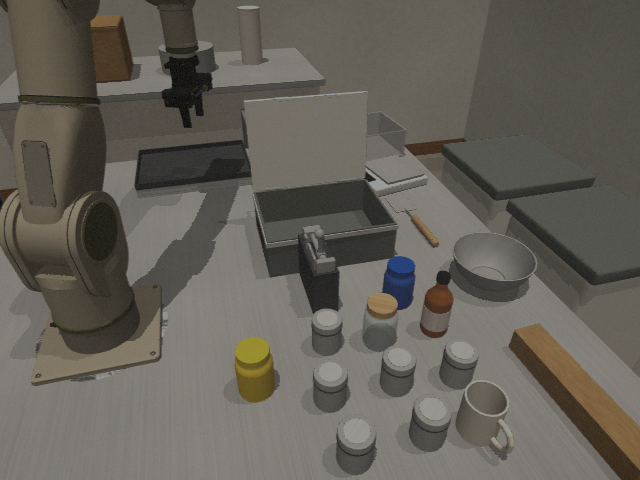

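The scene shows six plain canisters (scene tops at about (176,190), (222,200), (268,220), (152,238), (202,245), (173,290)), with the jar at (245,250), bottle at (222,300) and mug at (128,270). The carrier is open at (425,295), with the bolt post on its left at (335,240).

Run:
```python
from h import *
c=load('s1');W=cloud(c)
d=load('d1');V=cloud(d)
allp=np.concatenate([W.reshape(-1,3),V.reshape(-1,3)])
# can tops per camera
for n,(X,pts) in {'s':(W,[(175,188),(221,197),(268,217),(151,235),(201,243),(172,287),(245,247),(217,297),(128,268),(278,298),(262,155)]),'d':(V,[(356,432),(330,373),(327,320),(432,410),(399,358),(460,352),(382,305),(443,277),(484,397),(400,267),(254,350)])}.items():
    for u,v in pts:
        p=X[v,u]; m=(np.abs(X[...,2]-p[2])<.006)&(np.hypot(X[...,0]-p[0],X[...,1]-p[1])<.06)
        q=X[m]; (cx,cy),r=cv2.minEnclosingCircle(q[:,:2].astype(np.float32)); print(n,(u,v),p.round(3),np.round((cx,cy,r),3),len(q))
# carrier: rim
q=allp[(np.abs(allp[:,2]-.105)<.004)&(allp[:,1]>.12)]
print(len(q)); 
for f,X in(('s',W),('d',V)):
    q=X[(np.abs(X[...,2]-.105)<.003)&(X[...,1]>.0)&(X[...,0]>.3)].astype(np.float32)[:,:2]
    r=cv2.minAreaRect(q);print(f,r,cv2.boxPoints(r).round(3).tolist())
for u,v in[(384,213),(491,234),(473,380),(349,345),(549,170),(541,335),(320,211),(425,295),(304,262),(366,272)]: print(u,v,W[v,u].round(3))
```

```text
s (175, 188) [ 0.416 -0.396  0.077] [ 0.42  -0.4    0.032] 439
s (221, 197) [ 0.414 -0.282  0.079] [ 0.412 -0.284  0.032] 442
s (268, 217) [ 0.438 -0.16   0.079] [ 0.442 -0.16   0.031] 472
s (151, 235) [ 0.548 -0.394  0.075] [ 0.55  -0.397  0.031] 527
s (201, 243) [ 0.539 -0.279  0.077] [ 0.541 -0.285  0.031] 531
s (172, 287) [ 0.653 -0.296  0.079] [ 0.656 -0.299  0.031] 586
s (245, 247) [ 0.538 -0.174  0.106] [ 0.549 -0.175  0.031] 578
s (217, 297) [ 0.676 -0.173  0.15 ] [ 0.673 -0.176  0.014] 153
s (128, 268) [ 0.619 -0.43   0.033] [ 0.62  -0.425  0.056] 140
s (278, 298) [ 0.63  -0.072  0.104] [ 0.633 -0.074  0.031] 689
s (262, 155) [ 0.292 -0.221  0.105] [ 0.289 -0.225  0.032] 428
d (356, 432) [ 0.42  -0.405  0.074] [ 0.42  -0.404  0.03 ] 1162
d (330, 373) [ 0.411 -0.292  0.078] [ 0.412 -0.288  0.03 ] 767
d (327, 320) [ 0.441 -0.169  0.077] [ 0.441 -0.164  0.031] 548
d (432, 410) [ 0.548 -0.401  0.076] [ 0.564 -0.402  0.044] 1063
d (399, 358) [ 0.538 -0.292  0.078] [ 0.54  -0.289  0.03 ] 707
d (460, 352) [ 0.65  -0.307  0.076] [ 0.655 -0.303  0.031] 711
d (382, 305) [ 0.548 -0.181  0.101] [ 0.549 -0.177  0.031] 599
d (443, 277) [ 0.666 -0.186  0.15 ] [ 0.673 -0.178  0.015] 113
d (484, 397) [ 0.659 -0.384  0.045] [ 0.658 -0.384  0.06 ] 275
d (400, 267) [ 0.626 -0.085  0.104] [ 0.631 -0.076  0.032] 412
d (254, 350) [ 0.292 -0.231  0.104] [ 0.29  -0.229  0.031] 788
3126Traceback (most recent call last):
  File "<stdin>", line 15, in <module>
cv2.error: OpenCV(4.12.0) /io/opencv/modules/imgproc/src/convhull.cpp:143: error: (-215:Assertion failed) total >= 0 && (depth == CV_32F || depth == CV_32S) in function 'convexHull'
```

Run:
```python
import cv2
a=cv2.imread('pics/s1.png')[140:400,90:570]; cv2.imwrite('pics/s1c.png',cv2.resize(a,(800,433),interpolation=cv2.INTER_CUBIC))
```

```text
(no output)
```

View pics/s1c.png

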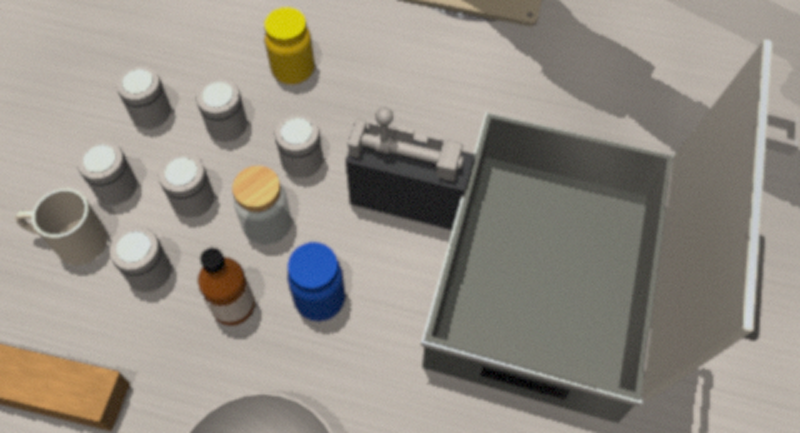

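The crop confirms it: six canisters, with the mug close to D (crop 105,160) and F (138,245). The knob is straight up at crop (384,115), and the lid leans outward.

Run:
```python
from h import *
W=cloud(load('s1'));V=cloud(load('d1'))
for f,X in(('s',W),('d',V)):
    q=X[(np.abs(X[...,2]-.104)<.005)&(X[...,1]>.08)&(X[...,0]>.3)&(X[...,0]<.8)&(X[...,1]<.42)].astype(np.float32)[:,:2]
    r=cv2.minAreaRect(q);print(f,len(q),r,cv2.boxPoints(r).round(3).tolist())
    q=X[(np.abs(X[...,2]-.082)<.006)&(X[...,1]<-.3)&(X[...,0]>.57)].astype(np.float32)[:,:2]
    if len(q)>3: print('mug',len(q),q.min(0),q.max(0),cv2.minEnclosingCircle(q))
    q=X[(np.abs(X[...,2]-.114)<.005)&(X[...,1]>-.1)&(X[...,0]>.3)&(X[...,1]<.13)&(X[...,0]<.58)].astype(np.float32)[:,:2]
    r=cv2.minAreaRect(q);print('post',len(q),r,cv2.boxPoints(r).round(3).tolist())
    q=X[(X[...,2]>.17)&(X[...,1]>-.15)&(X[...,0]>.35)&(X[...,1]<.1)&(X[...,0]<.6)&(X[...,2]<.21)]
    print('knob',len(q),np.nanmin(q,0).round(3),np.nanmax(q,0).round(3))
    q=X[(X[...,2]>.2)&(X[...,1]>.25)&(X[...,0]>.35)&(X[...,1]<.5)&(X[...,0]<.85)&(X[...,2]<.36)]
    print('lid',len(q),np.nanmin(q,0).round(3),np.nanmax(q,0).round(3))
for u,v in[(384,213),(491,234),(473,380),(349,345),(425,295)]: print(u,v,W[v-2:v+3,u-2:u+3].reshape(-1,3).round(3)[[0,6,12,18,24]].tolist())
```

```text
Traceback (most recent call last):
cv2.error: OpenCV(4.12.0) /io/opencv/modules/imgproc/src/convhull.cpp:143: error: (-215:Assertion failed) total >= 0 && (depth == CV_32F || depth == CV_32S) in function 'convexHull'
```

Run:
```python
from h import *
W=cloud(load('s1'));V=cloud(load('d1'))
def box(q):
    q=q[:,:2].astype(np.float32).copy()
    if len(q)<4: return len(q)
    r=cv2.minAreaRect(q*1000); return len(q),r,cv2.boxPoints(r).round(0).tolist()
for f,X in(('s',W),('d',V)):
    x,y,z=X[...,0],X[...,1],X[...,2]
    print(f,'rim',box(X[(abs(z-.104)<.005)&(y>.08)&(x>.3)&(x<.8)&(y<.42)]))
    print('mug',box(X[(abs(z-.082)<.006)&(y<-.3)&(x>.57)]))
    print('post',box(X[(abs(z-.114)<.005)&(y>-.1)&(x>.3)&(y<.13)&(x<.58)]))
    q=X[(z>.17)&(y>-.15)&(x>.35)&(y<.1)&(x<.6)&(z<.21)]
    print('knob',len(q),q.min(0).round(3),q.max(0).round(3))
    q=X[(z>.2)&(y>.25)&(x>.35)&(y<.5)&(x<.85)&(z<.36)]
    print('lid',len(q),q.min(0).round(3),q.max(0).round(3))
for u,v in[(384,213),(491,234),(473,380),(349,345),(425,295)]: print(u,v,W[v-2:v+3,u-2:u+3].reshape(-1,3).round(3)[[0,6,12,18,24]].tolist())
```

```text
s rim (2109, ((528.1487426757812, 202.5998992919922), (245.17733764648438, 330.6498718261719), 89.99614715576172), [[363.0, 80.0], [693.0, 80.0], [693.0, 325.0], [363.0, 325.0]])
mug (564, ((625.1663818359375, -367.567626953125), (145.2920684814453, 106.46748352050781), 83.38770294189453), [[564.0, -434.0], [670.0, -446.0], [686.0, -302.0], [581.0, -289.0]])
post (877, ((453.7038879394531, 18.231094360351562), (169.27761840820312, 198.01779174804688), 77.33256530761719), [[339.0, -43.0], [532.0, -86.0], [569.0, 79.0], [376.0, 123.0]])
knob 105 [ 0.452 -0.042  0.17 ] [ 0.472 -0.021  0.2  ]
lid 7663 [0.372 0.325 0.2  ] [0.692 0.386 0.35 ]
d rim (861, ((529.7965698242188, 200.51426696777344), (245.55331420898438, 326.8774108886719), 89.0478515625), [[364.0, 80.0], [691.0, 75.0], [695.0, 321.0], [368.0, 326.0]])
mug (735, ((625.0888671875, -369.2158508300781), (145.85935974121094, 106.1451416015625), 84.77783966064453), [[566.0, -437.0], [671.0, -447.0], [685.0, -301.0], [579.0, -292.0]])
post (427, ((466.0318908691406, -1.8739089965820312), (155.13861083984375, 56.71955108642578), 89.01719665527344), [[436.0, -79.0], [493.0, -80.0], [496.0, 75.0], [439.0, 76.0]])
knob 100 [ 0.451 -0.045  0.17 ] [ 0.471 -0.031  0.198]
lid 6776 [0.371 0.318 0.2  ] [0.693 0.384 0.345]
384 213 [[0.376, 0.083, 0.107], [0.377, 0.086, 0.106], [0.373, 0.088, 0.097], [0.371, 0.091, 0.091], [0.371, 0.093, 0.089]]
491 234 [[0.368, 0.313, 0.105], [0.372, 0.314, 0.108], [0.373, 0.317, 0.107], [0.376, 0.319, 0.107], [0.37, 0.324, 0.097]]
473 380 [[0.688, 0.312, 0.106], [0.69, 0.313, 0.107], [0.689, 0.317, 0.1], [0.691, 0.318, 0.102], [0.659, 0.341, 0.003]]
349 345 [[0.684, 0.081, 0.106], [0.685, 0.083, 0.106], [0.687, 0.086, 0.107], [0.687, 0.088, 0.105], [0.688, 0.09, 0.104]]
425 295 [[0.495, 0.21, 0.005], [0.497, 0.212, 0.005], [0.499, 0.214, 0.007], [0.501, 0.217, 0.007], [0.503, 0.219, 0.007]]
```

The carrier is centred at about (0.529, 0.197) with a yaw of about -0.9°. I'll set out now, around the lid's near side.

Call:
step_arm:
  delta_pos:
    - [0, -1, 0]
    - [0, -1, 0]
    - [0, -1, 0]
    - [0, -1, 0]
    - [0, -1, 0]
    - [0, -1, 0]
    - [0, -1, 0.2]
    - [0, -1, 0.2]
    - [0, -1, 0.2]
    - [0.2, -1, 0.2]
    - [0.4, -1, 0.2]
    - [0.6, -1, 0.2]
  turn: [0, 0, 0, 0, 0, 0, 0, 0, 0, 0, 0, 0]
  grip: 0
  newtons: 25

```text
time: 1.3
ee_pos: [0.2741, 0.2742, 0.2526]
eef_rot: [0.199, 0.98, 0.0, -0.0]
ft_force: [0.0, -0.2, 0.1]
width: 0.0868
grip_force: 0.0
```

Call:
step_arm:
  delta_pos:
    - [1, -1, 0]
    - [1, -1, 0]
    - [1, -1, 0]
    - [1, -1, 0]
    - [0.5, -1, 0]
    - [0.5, -1, 0]
    - [0.5, -1, 0]
    - [0.5, -1, 0]
    - [0.3, -1, 0]
    - [0.2, -1, 0]
    - [0.2, -1, 0]
    - [0, -1, 0]
  turn: [-0.8, -0.8, -0.8, -0.8, -0.8, -0.8, -0.8, -0.8, -0.8, -0.8, -0.8, -0.94]

```text
time: 2.5
ee_pos: [0.442, -0.0259, 0.2523]
eef_rot: [0.709, 0.706, -0.0, -0.0]
ft_force: [0.4, 0.6, 0.6]
width: 0.0869
grip_force: 0.0
```

Call:
step_arm:
  delta_pos:
    - [0, -1, 0]
    - [0, -1, 0]
    - [0, -1, -0.3]
    - [0, -1, -0.3]
    - [0, -1, -0.4]
    - [0, -0.5, -0.5]
    - [0, 0, 0]
  turn: [0, 0, 0, 0, 0, 0, 0]

```text
time: 3.2
ee_pos: [0.4406, -0.1637, 0.2137]
eef_rot: [0.708, 0.706, -0.001, -0.001]
ft_force: [-0.2, 0.2, 1.3]
width: 0.0875
grip_force: 0.0
```

```bash
cat >> h.py <<'E'
def cans(name='side'):
    """top centres of canisters still on the table (y<-0.08)"""
    X=cloud(camera(name)); m=(abs(X[...,2]-.0775)<.004)&(X[...,1]<-.08)&(X[...,0]>.3)&(X[...,1]>-.6)
    n,l=cv2.connectedComponents(m.astype(np.uint8)); out=[]
    for i in range(1,n):
        q=X[l==i]
        if len(q)<150: continue
        (cx,cy),r=cv2.minEnclosingCircle(q[:,:2].astype(np.float32).copy())
        out.append((round(cx,3),round(cy,3),round(r,3),len(q)))
    return out
def tool():
    s=read_state();q=s['eef_rot'];print('tcp',s['ee_pos'].round(4),'close angle',round(2*np.degrees(np.arctan2(q[1],q[0]))-90,2),'t',round(s['time'],1))
E
python3 -c "
from h import *
tool();print(cans('side'));print(cans('scene'))"
```

```text
tcp [ 0.4406 -0.1637  0.2137] close angle -0.16 t 3.2
[(0.441, -0.163, 0.031, 486), (0.547, -0.179, 0.033, 168), (0.656, -0.303, 0.031, 630), (0.54, -0.289, 0.031, 661), (0.413, -0.288, 0.03, 729), (0.55, -0.4, 0.03, 932), (0.629, -0.424, 0.038, 169), (0.42, -0.404, 0.03, 1056)]
[(0.421, -0.4, 0.032, 409), (0.413, -0.285, 0.03, 389), (0.442, -0.16, 0.03, 457), (0.549, -0.396, 0.032, 491), (0.541, -0.285, 0.031, 502), (0.657, -0.3, 0.031, 582)]
```

Call:
step_arm:
  delta_pos:
    - [0, 0, -1]
    - [0, 0, -1]
    - [0, 0, -1]
    - [0, 0, -1]
    - [0, 0, -1]
    - [0, 0, -1]
    - [0, 0, -0.75]
    - [0, 0, 0]
  turn: [0, 0, 0, 0, 0, 0, 0, 0]

```text
time: 4.1
ee_pos: [0.441, -0.1607, 0.0449]
eef_rot: [0.706, 0.708, -0.001, -0.001]
ft_force: [-0.1, 0.2, 0.5]
width: 0.087
grip_force: 0.0
```

Call:
step_arm:
  delta_pos:
    - [0, 0, 0]
    - [0, 0, 0]
    - [0, 0, 0]
    - [0, 0, 0]
    - [0, 0, 0.4]
    - [0, 0, 1]
    - [0, 0, 1]
    - [0, 0, 1]
    - [0, 0, 1]
    - [0, 0, 1]
    - [0, 0, 1]
    - [0, 0, 1]
  turn: [0, 0, 0, 0, 0, 0, 0, 0, 0, 0, 0, 0]
  grip: 1

```text
time: 5.3
ee_pos: [0.4414, -0.1625, 0.233]
eef_rot: [0.707, 0.707, 0.0, 0.0]
ft_force: [1.3, -0.8, -1.3]
width: 0.0594
grip_force: 25.0
```

Call:
step_arm:
  delta_pos:
    - [0.5, 0, 0.6]
    - [0.5, 1, 0.6]
    - [0.5, 1, 0]
    - [0.5, 1, 0]
    - [0.5, 1, 0]
    - [0.5, 1, 0]
    - [0.5, 1, 0]
    - [0, 1, 0]
    - [0, 1, 0]
    - [0, 1, 0]
    - [0, 1, 0]
    - [0, 1, 0]
  turn: [0, 0, 0, 0, 0, 0, 0, 0, 0, 0, 0, 0]

```text
time: 6.5
ee_pos: [0.5291, 0.1134, 0.262]
eef_rot: [0.707, 0.707, 0.0, 0.0]
ft_force: [1.2, 0.7, -2.1]
width: 0.0596
grip_force: 25.0
```

Call:
step_arm:
  delta_pos:
    - [0, 1, 0]
    - [0, 1, 0]
    - [0, 1, -0.2]
    - [0, 1, -1]
    - [0, 1, -1]
    - [0, 0.2, -1]
    - [0, 0, -1]
    - [0, 0, -1]
    - [0, 0, -1]
    - [0, 0, 0]
    - [0, 0, 0]
  turn: [0, 0, 0, 0, 0, 0, 0, 0, 0, 0, 0]

```text
time: 7.6
ee_pos: [0.5295, 0.2427, 0.1073]
eef_rot: [0.707, 0.707, -0.0, 0.0]
ft_force: [0.7, 0.0, -1.5]
width: 0.0597
grip_force: 25.0
```

Call:
step_arm:
  delta_pos:
    - [0, 0, -1]
    - [0, 0, -0.9]
    - [0, 0, -0.25]
    - [0, 0, 0]
    - [0, 0, 0]
  turn: [0, 0, 0, 0, 0]

```text
time: 8.1
ee_pos: [0.5304, 0.2432, 0.0544]
eef_rot: [0.707, 0.707, 0.001, 0.0]
ft_force: [0.1, -0.1, -2.1]
width: 0.0597
grip_force: 25.0
```

Call:
step_arm:
  delta_pos:
    - [0, 0, 0]
    - [0, 0, 0]
    - [0, 0, 0]
    - [0, 0, 0]
    - [0, 0, 1]
    - [0, 0, 1]
    - [0, 0, 1]
    - [0, 0, 1]
    - [0, 0, 1]
    - [0, -1, 1]
    - [0, -1, 0.7]
    - [0, -1, 0]
  turn: [0, 0, 0, 0, 0, 0, 0, 0, 0, 0, 0, 0]
  grip: 0.12

```text
time: 9.3
ee_pos: [0.5306, 0.1672, 0.2229]
eef_rot: [0.707, 0.707, 0.002, 0.001]
ft_force: [0.5, -0.1, 0.3]
width: 0.0762
grip_force: 0.0
```

```bash
python3 -c "
from h import *
tool();print(cans('scene'))"
```

```text
tcp [0.5306 0.1672 0.2229] close angle 0.02 t 9.3
[(0.421, -0.399, 0.032, 413), (0.414, -0.284, 0.031, 426), (0.551, -0.396, 0.031, 481), (0.541, -0.286, 0.03, 498), (0.656, -0.3, 0.031, 576), (0.86, -0.104, 0.082, 257)]
```

Call:
step_arm:
  delta_pos:
    - [-0.4, -1, 0]
    - [-0.4, -1, 0]
    - [-0.4, -1, 0]
    - [-0.4, -1, 0]
    - [-0.4, -1, 0]
    - [-0.4, -1, 0]
    - [-0.4, -1, 0]
    - [-0.4, -1, 0]
    - [-0.4, -1, 0]
    - [-0.4, -1, 0]
    - [-0.4, -1, 0]
    - [-0.3, -1, 0]
  turn: [0, 0, 0, 0, 0, 0, 0, 0, 0, 0, 0, 0]
  grip: 0

```text
time: 10.55
ee_pos: [0.4112, -0.1332, 0.2201]
eef_rot: [0.707, 0.707, 0.0, -0.0]
ft_force: [-0.0, 0.2, -0.1]
width: 0.0871
grip_force: 0.0
```

Call:
step_arm:
  delta_pos:
    - [0, -1, 0]
    - [0, -1, 0]
    - [0, -1, 0]
    - [0, -1, 0]
    - [0, -1, -0.5]
    - [0, -1, -0.6]
    - [0, -0.15, -1]
    - [0, 0, -1]
    - [0, 0, -1]
    - [0, 0, -1]
    - [0, 0, -1]
    - [0, 0, -1]
  turn: [0, 0, 0, 0, 0, 0, 0, 0, 0, 0, 0, 0]

```text
time: 11.75
ee_pos: [0.412, -0.2859, 0.0415]
eef_rot: [0.707, 0.707, 0.0, 0.0]
ft_force: [0.5, -0.0, -0.7]
width: 0.0868
grip_force: 0.0
```

Call:
step_arm:
  delta_pos:
    - [0, 0, 0]
    - [0, 0, 0]
    - [0, 0, 0]
    - [0, 0, 0]
    - [0, 0, 0.4]
    - [0, 0, 1]
    - [0, 0, 1]
    - [0, 0, 1]
    - [0, 0, 1]
    - [0, 0, 1]
    - [0, 0, 1]
    - [0, 0.5, 1]
  turn: [0, 0, 0, 0, 0, 0, 0, 0, 0, 0, 0, 0]
  grip: 1

```text
time: 12.95
ee_pos: [0.411, -0.2749, 0.2293]
eef_rot: [0.708, 0.706, -0.0, 0.0]
ft_force: [0.4, 0.3, -2.9]
width: 0.0595
grip_force: 25.0
```

Call:
step_arm:
  delta_pos:
    - [0, 1, 1]
    - [0, 1, 0.4]
    - [0, 1, 0]
    - [0, 1, 0]
    - [0, 1, 0]
    - [0, 1, 0]
    - [0, 1, 0]
    - [0, 1, 0]
    - [0, 1, 0]
    - [0, 1, 0]
    - [0, 1, 0]
    - [0, 1, 0]
  turn: [0, 0, 0, 0, 0, 0, 0, 0, 0, 0, 0, 0]

```text
time: 14.15
ee_pos: [0.4116, 0.0269, 0.2633]
eef_rot: [0.707, 0.707, 0.0, 0.0]
ft_force: [0.9, -0.1, -2.1]
width: 0.0594
grip_force: 25.0
```

Call:
step_arm:
  delta_pos:
    - [0.2, 1, 0]
    - [0.2, 1, 0]
    - [0.2, 1, 0]
    - [0.2, 1, 0]
    - [0.2, 1, 0]
    - [0.03, 1, 0]
    - [0, 1, 0]
    - [0, 1, -1]
    - [0, 0.7, -1]
    - [0, 0, -1]
    - [0, 0, -1]
    - [0, 0, -1]
  turn: [0, 0, 0, 0, 0, 0, 0, 0, 0, 0, 0, 0]

```text
time: 15.35
ee_pos: [0.4378, 0.2437, 0.1375]
eef_rot: [0.707, 0.707, 0.0, 0.001]
ft_force: [-0.2, 0.6, -3.2]
width: 0.0594
grip_force: 25.0
```

Call:
step_arm:
  delta_pos:
    - [0, 0, -1]
    - [0, 0, -1]
    - [0, 0, -1]
    - [0, 0, -0.5]
    - [0, 0, 0]
    - [0, 0, 0]
  turn: [0, 0, 0, 0, 0, 0]

```text
time: 15.95
ee_pos: [0.4381, 0.2441, 0.0509]
eef_rot: [0.707, 0.707, 0.0, 0.0]
ft_force: [-0.1, -0.1, -1.9]
width: 0.0595
grip_force: 25.0
```

Call:
step_arm:
  delta_pos:
    - [0, 0, 0]
    - [0, 0, 0]
    - [0, 0, 0]
    - [0, 0, 0]
    - [0, 0, 1]
    - [0, 0, 1]
    - [0, 0, 1]
    - [0, 0, 1]
    - [0, 0, 1]
    - [0, -1, 1]
    - [0, -1, 0.8]
    - [0, -1, 0]
  turn: [0, 0, 0, 0, 0, 0, 0, 0, 0, 0, 0, 0]
  grip: 0.12

```text
time: 17.15
ee_pos: [0.4389, 0.1687, 0.2229]
eef_rot: [0.707, 0.707, 0.002, 0.0]
ft_force: [1.7, -0.4, -0.0]
width: 0.0768
grip_force: 0.0
```

```bash
python3 -c "
from h import *
tool();print(cans('scene'))"
```

```text
tcp [0.4389 0.1687 0.2229] close angle 0.02 t 17.1
[(0.421, -0.401, 0.031, 408), (0.55, -0.397, 0.031, 490), (0.541, -0.285, 0.03, 503), (0.656, -0.3, 0.03, 574)]
```

Call:
step_arm:
  delta_pos:
    - [-0.1, -1, 0]
    - [-0.1, -1, 0]
    - [-0.1, -1, 0]
    - [-0.1, -1, 0]
    - [-0.1, -1, 0]
    - [-0.1, -1, 0]
    - [-0.1, -1, 0]
    - [0, -1, 0]
    - [0, -1, 0]
    - [0, -1, 0]
    - [0, -1, 0]
    - [0, -1, 0]
  turn: [0, 0, 0, 0, 0, 0, 0, 0, 0, 0, 0, 0]
  grip: 0

```text
time: 18.4
ee_pos: [0.42, -0.132, 0.2201]
eef_rot: [0.707, 0.707, 0.0, 0.0]
ft_force: [0.9, 0.5, -0.7]
width: 0.087
grip_force: 0.0
```

Call:
step_arm:
  delta_pos:
    - [0, -1, 0]
    - [0, -1, 0]
    - [0, -1, 0]
    - [0, -1, 0]
    - [0, -1, 0]
    - [0, -1, 0]
    - [0, -1, 0]
    - [0, -1, 0]
    - [0, -1, -0.5]
    - [0, -1, -0.6]
    - [0, -0.8, -1]
    - [0, 0, -1]
  turn: [0, 0, 0, 0, 0, 0, 0, 0, 0, 0, 0, 0]

```text
time: 19.6
ee_pos: [0.4191, -0.4038, 0.1416]
eef_rot: [0.708, 0.706, -0.001, 0.0]
ft_force: [-0.9, -0.0, -0.2]
width: 0.0869
grip_force: 0.0
```

Call:
step_arm:
  delta_pos:
    - [0, 0, -1]
    - [0, 0, -1]
    - [0, 0, -1]
    - [0, 0, -1]
    - [0, 0, 0]
  turn: [0, 0, 0, 0, 0]

```text
time: 20.1
ee_pos: [0.4187, -0.3994, 0.0397]
eef_rot: [0.707, 0.707, -0.001, -0.003]
ft_force: [0.1, -0.5, 0.9]
width: 0.0871
grip_force: 0.0
```

Call:
step_arm:
  delta_pos:
    - [0, 0, 0]
    - [0, 0, 0]
    - [0, 0, 0]
    - [0, 0, 0]
    - [0, 0, 0.4]
    - [0, 0, 1]
    - [0, 0, 1]
    - [0, 0, 1]
    - [0, 0, 1]
    - [0, 0, 1]
    - [0, 0.5, 1]
    - [0, 1, 1]
  turn: [0, 0, 0, 0, 0, 0, 0, 0, 0, 0, 0, 0]
  grip: 1

```text
time: 21.3
ee_pos: [0.4189, -0.3646, 0.229]
eef_rot: [0.708, 0.706, -0.001, 0.0]
ft_force: [0.7, -0.3, -2.8]
width: 0.0597
grip_force: 25.0
```

Call:
step_arm:
  delta_pos:
    - [0, 1, 1]
    - [0, 1, 0.4]
    - [0, 1, 0]
    - [0, 1, 0]
    - [0, 1, 0]
    - [0, 1, 0]
    - [0, 1, 0]
    - [0, 1, 0]
    - [0, 1, 0]
    - [0, 1, 0]
    - [0, 1, 0]
    - [0, 1, 0]
  turn: [0, 0, 0, 0, 0, 0, 0, 0, 0, 0, 0, 0]

```text
time: 22.5
ee_pos: [0.4196, -0.0631, 0.2628]
eef_rot: [0.707, 0.707, 0.0, -0.0]
ft_force: [-0.6, -0.1, -3.8]
width: 0.0595
grip_force: 25.0
```

Call:
step_arm:
  delta_pos:
    - [0.2, 1, 0]
    - [0.2, 1, 0]
    - [0.2, 1, 0]
    - [0.05, 1, 0]
    - [0, 1, 0]
    - [0, 1, 0]
    - [0, 1, 0]
    - [0, 1, 0]
    - [0, 0.5, 0]
    - [0, 0, -1]
    - [0, 0, -1]
    - [0, 0, -1]
  turn: [0, 0, 0, 0, 0, 0, 0, 0, 0, 0, 0, 0]

```text
time: 23.7
ee_pos: [0.4365, 0.1481, 0.187]
eef_rot: [0.707, 0.707, 0.0, 0.0]
ft_force: [-0.8, 0.7, -3.8]
width: 0.0593
grip_force: 25.0
```

Call:
step_arm:
  delta_pos:
    - [0, 0, -1]
    - [0, 0, -1]
    - [0, 0, -1]
    - [0, 0, -1]
    - [0, 0, -1]
    - [0, 0, -0.5]
    - [0, 0, 0]
    - [0, 0, 0]
  turn: [0, 0, 0, 0, 0, 0, 0, 0]

```text
time: 24.5
ee_pos: [0.4368, 0.1486, 0.0505]
eef_rot: [0.707, 0.707, 0.0, 0.0]
ft_force: [0.3, -0.6, -3.3]
width: 0.0592
grip_force: 25.0
```

Call:
step_arm:
  delta_pos:
    - [0, 0, 0]
    - [0, 0, 0]
    - [0, 0, 0]
    - [0, 0, 0]
    - [0, 0, 1]
    - [0, 0, 1]
    - [0, 0, 1]
    - [0, 0, 1]
    - [0, 0, 1]
    - [0, 0, 1]
    - [0, 0, 0.8]
    - [0, 0, 0]
  turn: [0, 0, 0, 0, 0, 0, 0, 0, 0, 0, 0, 0]
  grip: 0.12

```text
time: 25.7
ee_pos: [0.4377, 0.1495, 0.2228]
eef_rot: [0.707, 0.707, 0.002, 0.0]
ft_force: [0.9, -0.8, 0.6]
width: 0.0766
grip_force: 0.0
```

```bash
python3 -c "
from h import *
tool();print(cans('scene'))"
```

```text
tcp [0.4377 0.1495 0.2228] close angle 0.0 t 25.7
[(0.551, -0.396, 0.031, 486), (0.54, -0.285, 0.03, 492), (0.656, -0.3, 0.03, 580), (0.872, -0.084, 0.091, 320)]
```

Call:
step_arm:
  delta_pos:
    - [0.4, -1, 0]
    - [0.4, -1, 0]
    - [0.4, -1, 0]
    - [0.4, -1, 0]
    - [0.4, -1, 0]
    - [0.4, -1, 0]
    - [0.4, -1, 0]
    - [0.4, -1, 0]
    - [0.4, -1, 0]
    - [0.4, -1, 0]
    - [0.15, -1, 0]
    - [0, -1, 0]
  turn: [0, 0, 0, 0, 0, 0, 0, 0, 0, 0, 0, 0]
  grip: 0

```text
time: 26.95
ee_pos: [0.54, -0.1519, 0.2187]
eef_rot: [0.707, 0.707, -0.001, -0.0]
ft_force: [0.6, 0.4, -0.4]
width: 0.0869
grip_force: 0.0
```

Call:
step_arm:
  delta_pos:
    - [0, -1, 0]
    - [0, -1, 0]
    - [0, -1, 0]
    - [0, -1, 0]
    - [0, -1, 0]
    - [0, -0.44, -1]
    - [0, 0, -1]
    - [0, 0, -1]
    - [0, 0, -1]
    - [0, 0, -1]
    - [0, 0, -1]
    - [0, 0, -1]
  turn: [0, 0, 0, 0, 0, 0, 0, 0, 0, 0, 0, 0]

```text
time: 28.15
ee_pos: [0.5392, -0.2868, 0.0428]
eef_rot: [0.707, 0.707, -0.001, -0.001]
ft_force: [0.3, 0.3, 0.0]
width: 0.0869
grip_force: 0.0
```

Call:
step_arm:
  delta_pos:
    - [0, 0, -0.1]
    - [0, 0, 0]
    - [0, 0, 0]
    - [0, 0, 0]
    - [0, 0, 0]
    - [0, 0, 0.4]
    - [0, 0, 1]
    - [0, 0, 1]
    - [0, 0, 1]
    - [0, 0, 1]
    - [0, 0, 1]
    - [0, 0, 1]
  turn: [0, 0, 0, 0, 0, 0, 0, 0, 0, 0, 0, 0]
  grip: 1

```text
time: 29.35
ee_pos: [0.5398, -0.2869, 0.2043]
eef_rot: [0.707, 0.707, 0.0, 0.0]
ft_force: [-0.5, 0.7, -1.5]
width: 0.0595
grip_force: 25.0
```

Call:
step_arm:
  delta_pos:
    - [0, 1, 1]
    - [0, 1, 0.8]
    - [0, 1, 0]
    - [0, 1, 0]
    - [0, 1, 0]
    - [0, 1, 0]
    - [0, 1, 0]
    - [0, 1, 0]
    - [0, 1, 0]
    - [0, 1, 0]
    - [0, 1, 0]
    - [0, 1, 0]
  turn: [0, 0, 0, 0, 0, 0, 0, 0, 0, 0, 0, 0]

```text
time: 30.55
ee_pos: [0.5398, 0.0137, 0.2482]
eef_rot: [0.707, 0.707, 0.0, 0.0]
ft_force: [0.0, 0.1, -2.5]
width: 0.0593
grip_force: 25.0
```

Call:
step_arm:
  delta_pos:
    - [-0.1, 1, 0]
    - [-0.1, 1, 0]
    - [-0.1, 1, 0]
    - [-0.1, 1, 0]
    - [-0.08, 1, 0]
    - [0, 0.36, -1]
    - [0, 0, -1]
    - [0, 0, -1]
    - [0, 0, -1]
    - [0, 0, -1]
    - [0, 0, -1]
    - [0, 0, 0]
  turn: [0, 0, 0, 0, 0, 0, 0, 0, 0, 0, 0, 0]

```text
time: 31.75
ee_pos: [0.526, 0.1462, 0.0952]
eef_rot: [0.707, 0.707, -0.003, -0.001]
ft_force: [-1.0, 0.4, -2.2]
width: 0.0597
grip_force: 25.0
```

Call:
step_arm:
  delta_pos:
    - [0, 0, -1]
    - [0, 0, -0.9]
    - [0, 0, 0]
    - [0, 0, 0]
  turn: [0, 0, 0, 0]

```text
time: 32.15
ee_pos: [0.5286, 0.147, 0.0516]
eef_rot: [0.707, 0.707, 0.0, 0.0]
ft_force: [-0.4, -0.9, -2.3]
width: 0.0598
grip_force: 25.0
```

Call:
step_arm:
  delta_pos:
    - [0, 0, 0]
    - [0, 0, 0]
    - [0, 0, 0]
    - [0, 0, 0]
    - [0, 0, 1]
    - [0, 0, 1]
    - [0, 0, 1]
    - [0, 0, 1]
    - [0, 0, 1]
    - [0, 0, 1]
    - [0, 0, 0.8]
    - [0, 0, 0]
  turn: [0, 0, 0, 0, 0, 0, 0, 0, 0, 0, 0, 0]
  grip: 0.12

```text
time: 33.35
ee_pos: [0.5295, 0.1473, 0.223]
eef_rot: [0.707, 0.707, 0.002, 0.001]
ft_force: [0.2, -0.4, 0.2]
width: 0.0767
grip_force: 0.0
```

```bash
python3 -c "
from h import *
tool();print(cans('scene'))"
```

```text
tcp [0.5295 0.1473 0.223 ] close angle 0.0 t 33.4
[(0.55, -0.397, 0.031, 492), (0.656, -0.3, 0.03, 579), (0.872, -0.081, 0.091, 326)]
```

Call:
step_arm:
  delta_pos:
    - [0.5, -1, 0]
    - [0.5, -1, 0]
    - [0.5, -1, 0]
    - [0.5, -1, 0]
    - [0.5, -1, 0]
    - [0.5, -1, 0]
    - [0.5, -1, 0]
    - [0.5, -1, 0]
    - [0.5, -1, 0]
    - [0.5, -1, 0]
    - [0.1, -1, 0]
    - [0, -1, 0]
  turn: [0, 0, 0, 0, 0, 0, 0, 0, 0, 0, 0, 0]
  grip: 0

```text
time: 34.6
ee_pos: [0.6554, -0.1539, 0.2182]
eef_rot: [0.707, 0.707, -0.001, -0.001]
ft_force: [-0.5, -0.7, -0.4]
width: 0.087
grip_force: 0.0
```

Call:
step_arm:
  delta_pos:
    - [0, -1, 0]
    - [0, -1, 0]
    - [0, -1, 0]
    - [0, -1, 0]
    - [0, -1, 0]
    - [0, -0.95, 0]
    - [0, 0, -1]
    - [0, 0, -1]
    - [0, 0, -1]
    - [0, 0, -1]
    - [0, 0, -1]
    - [0, 0, -1]
  turn: [0, 0, 0, 0, 0, 0, 0, 0, 0, 0, 0, 0]

```text
time: 35.8
ee_pos: [0.6548, -0.3015, 0.0676]
eef_rot: [0.707, 0.707, -0.0, -0.001]
ft_force: [0.6, 0.2, 0.3]
width: 0.0872
grip_force: 0.0
```

Call:
step_arm:
  delta_pos:
    - [0, 0, -1]
    - [0, 0, -0.1]
    - [0, 0, 0]
  turn: [0, 0, 0]

```text
time: 36.1
ee_pos: [0.6549, -0.3016, 0.0416]
eef_rot: [0.707, 0.707, -0.001, -0.001]
ft_force: [1.1, -0.5, 1.0]
width: 0.0872
grip_force: 0.0
```

Call:
step_arm:
  delta_pos:
    - [0, 0, 0]
    - [0, 0, 0]
    - [0, 0, 0]
    - [0, 0, 0]
    - [0, 0, 0.4]
    - [0, 0, 1]
    - [0, 0, 1]
    - [0, 0, 1]
    - [0, 0, 1]
    - [0, 0, 1]
    - [0, 0, 1]
    - [0, 0, 1]
  turn: [0, 0, 0, 0, 0, 0, 0, 0, 0, 0, 0, 0]
  grip: 1

```text
time: 37.3
ee_pos: [0.6552, -0.3016, 0.2289]
eef_rot: [0.707, 0.707, -0.0, -0.0]
ft_force: [-0.1, -0.0, -3.2]
width: 0.0597
grip_force: 25.0
```

Call:
step_arm:
  delta_pos:
    - [0, 0.5, 0.8]
    - [0, 1, 0]
    - [0, 1, 0]
    - [0, 1, 0]
    - [0, 1, 0]
    - [0, 1, 0]
    - [0, 1, 0]
    - [0, 1, 0]
    - [0, 1, 0]
    - [0, 1, 0]
    - [0, 1, 0]
    - [0, 1, 0]
  turn: [0, 0, 0, 0, 0, 0, 0, 0, 0, 0, 0, 0]

```text
time: 38.5
ee_pos: [0.6552, -0.0134, 0.248]
eef_rot: [0.707, 0.707, -0.0, -0.0]
ft_force: [-0.3, -0.2, -3.6]
width: 0.0592
grip_force: 25.0
```

Call:
step_arm:
  delta_pos:
    - [-0.2, 1, 0]
    - [-0.2, 1, 0]
    - [-0.2, 1, 0]
    - [-0.2, 1, 0]
    - [-0.2, 1, 0]
    - [-0.2, 1, 0]
    - [-0.15, 1, 0]
    - [0, 1, 0]
    - [0, 1, 0]
    - [0, 1, 0]
    - [0, 0.2, -1]
    - [0, 0, -1]
  turn: [0, 0, 0, 0, 0, 0, 0, 0, 0, 0, 0, 0]

```text
time: 39.7
ee_pos: [0.6216, 0.2426, 0.1975]
eef_rot: [0.706, 0.708, 0.001, -0.0]
ft_force: [0.6, 0.1, -4.5]
width: 0.0593
grip_force: 25.0
```

Call:
step_arm:
  delta_pos:
    - [0, 0, -1]
    - [0, 0, -1]
    - [0, 0, -1]
    - [0, 0, -1]
    - [0, 0, -1]
    - [0, 0, -0.9]
    - [0, 0, 0]
    - [0, 0, 0]
  turn: [0, 0, 0, 0, 0, 0, 0, 0]

```text
time: 40.5
ee_pos: [0.6217, 0.2405, 0.0504]
eef_rot: [0.707, 0.707, -0.0, -0.0]
ft_force: [-0.5, 0.3, -2.9]
width: 0.0594
grip_force: 25.0
```

Call:
step_arm:
  delta_pos:
    - [0, 0, 0]
    - [0, 0, 0]
    - [0, 0, 0]
    - [0, 0, 0]
    - [0, 0, 1]
    - [0, 0, 1]
    - [0, 0, 1]
    - [0, 0, 1]
    - [0, 0, 1]
    - [0, 0, 1]
    - [0, 0, 0.8]
    - [0, 0, 0]
  turn: [0, 0, 0, 0, 0, 0, 0, 0, 0, 0, 0, 0]
  grip: 0.12

```text
time: 41.7
ee_pos: [0.6233, 0.241, 0.2235]
eef_rot: [0.707, 0.707, 0.002, 0.001]
ft_force: [0.2, -0.2, 0.2]
width: 0.0768
grip_force: 0.0
```

```bash
python3 -c "
from h import *
tool();print(cans('scene'),cans('side'))"
```

```text
tcp [0.6233 0.241  0.2235] close angle 0.0 t 41.7
[(0.551, -0.397, 0.031, 484), (0.873, -0.083, 0.091, 322)] [(0.548, -0.179, 0.033, 184), (0.549, -0.4, 0.031, 926), (0.627, -0.427, 0.037, 176)]
```

Call:
step_arm:
  delta_pos:
    - [0, -1, 0]
    - [-0.2, -1, 0]
    - [-0.3, -1, 0]
    - [-0.3, -1, 0]
    - [-0.3, -1, 0]
    - [-0.3, -1, 0]
    - [-0.3, -1, 0]
    - [-0.3, -1, 0]
    - [-0.3, -1, 0]
    - [-0.3, -1, 0]
    - [-0.27, -1, 0]
    - [0, -1, 0]
  turn: [0, 0, 0, 0, 0, 0, 0, 0, 0, 0, 0, 0]
  grip: 0

```text
time: 43.0
ee_pos: [0.5488, -0.0601, 0.2189]
eef_rot: [0.707, 0.707, -0.001, -0.001]
ft_force: [0.3, -0.2, -0.2]
width: 0.0868
grip_force: 0.0
```

Call:
step_arm:
  delta_pos:
    - [0, -1, 0]
    - [0, -1, 0]
    - [0, -1, 0]
    - [0, -1, 0]
    - [0, -1, 0]
    - [0, -1, 0]
    - [0, -1, 0]
    - [0, -1, 0]
    - [0, -1, 0]
    - [0, -1, 0]
    - [0, -1, 0]
    - [0, -1, 0]
  turn: [0.73, 0.73, 0.73, 0.73, 0.73, 0.73, 0.73, 0.73, 0.73, 0.73, 0.73, 0.73]

```text
time: 44.2
ee_pos: [0.5497, -0.3598, 0.2185]
eef_rot: [0.255, 0.967, 0.0, -0.001]
ft_force: [-0.4, -0.1, 0.6]
width: 0.0872
grip_force: 0.0
```

Call:
step_arm:
  delta_pos:
    - [0, -1, 0]
    - [0, -0.6, 0]
    - [0, 0, -1]
    - [0, 0, 0]
    - [0, 0, 0]
  turn: [0, 0, 0, 0, 0]

```text
time: 44.7
ee_pos: [0.5502, -0.3982, 0.1945]
eef_rot: [0.257, 0.967, 0.0, -0.001]
ft_force: [-0.2, 0.0, 0.6]
width: 0.0868
grip_force: 0.0
```

```bash
python3 -c "
from h import *
tool();print(cans('scene'),cans('side'))"
```

```text
tcp [ 0.5502 -0.3982  0.1945] close angle 60.27 t 44.7
[(0.55, -0.397, 0.031, 479), (0.872, -0.083, 0.091, 333)] [(0.548, -0.179, 0.033, 177), (0.549, -0.4, 0.03, 935), (0.629, -0.419, 0.036, 158)]
```

Call:
step_arm:
  delta_pos:
    - [0, 0, -1]
    - [0, 0, -1]
    - [0, 0, -1]
    - [0, 0, -1]
    - [0, 0, -1]
    - [0, 0, -1]
    - [0, 0, -0.1]
    - [0, 0, 0]
  turn: [0, 0, 0, 0, 0, 0, 0, 0]

```text
time: 45.6
ee_pos: [0.5505, -0.3991, 0.0433]
eef_rot: [0.257, 0.967, 0.0, 0.0]
ft_force: [0.9, -1.3, 0.1]
width: 0.0871
grip_force: 0.0
```

Call:
step_arm:
  delta_pos:
    - [0, 0, 0]
    - [0, 0, 0]
    - [0, 0, 0]
    - [0, 0, 0]
    - [0, 0, 0.4]
    - [0, 0, 1]
    - [0, 0, 1]
    - [0, 0, 1]
    - [0, 0, 1]
    - [0, 0, 1]
    - [0, 0, 1]
    - [0, 0, 1]
  turn: [0, 0, 0, 0, 0, 0, 0, 0, 0, 0, 0, 0]
  grip: 1

```text
time: 46.8
ee_pos: [0.5497, -0.3991, 0.2289]
eef_rot: [0.257, 0.966, 0.0, -0.0]
ft_force: [0.3, 0.2, -3.1]
width: 0.0598
grip_force: 25.0
```

Call:
step_arm:
  delta_pos:
    - [0, 0.76, 0.8]
    - [0, 1, 0]
    - [0, 1, 0]
    - [0, 1, 0]
    - [0, 1, 0]
    - [0, 1, 0]
    - [0, 1, 0]
    - [0, 1, 0]
    - [0, 1, 0]
    - [0, 1, 0]
    - [0, 1, 0]
    - [0, 1, 0]
  turn: [0, 0, 0, 0, 0, 0, 0, 0, 0, 0, 0, 0]

```text
time: 48.0
ee_pos: [0.5496, -0.1045, 0.2479]
eef_rot: [0.257, 0.966, 0.0, -0.0]
ft_force: [0.4, -0.2, -3.1]
width: 0.0595
grip_force: 25.0
```

Call:
step_arm:
  delta_pos:
    - [0.4, 1, 0]
    - [0.4, 1, 0]
    - [0.4, 1, 0]
    - [0.4, 1, 0]
    - [0.4, 1, 0]
    - [0.4, 1, 0]
    - [0.4, 1, 0]
    - [0, 1, 0]
    - [0, 1, 0]
    - [0, 1, 0]
    - [0, 0, -1]
    - [0, 0, -1]
  turn: [0, 0, 0, 0, 0, 0, 0, 0, 0, 0, 0, 0]

```text
time: 49.2
ee_pos: [0.6202, 0.1457, 0.1977]
eef_rot: [0.256, 0.967, 0.0, 0.0]
ft_force: [-0.6, 0.3, -3.6]
width: 0.0594
grip_force: 25.0
```

```bash
python3 -c "
from h import *
tool();print(cans('scene'),cans('side'))"
```

```text
tcp [0.6202 0.1457 0.1977] close angle 60.32 t 49.2
[(0.912, -0.117, 0.062, 182)] [(0.548, -0.179, 0.033, 174), (0.628, -0.423, 0.037, 169)]
```

Call:
step_arm:
  delta_pos:
    - [0, 0, -1]
    - [0, 0, -1]
    - [0, 0, -1]
    - [0, 0, -1]
    - [0, 0, -1]
    - [0, 0, -0.9]
    - [0, 0, 0]
    - [0, 0, 0]
  turn: [0, 0, 0, 0, 0, 0, 0, 0]

```text
time: 50.1
ee_pos: [0.6206, 0.1446, 0.0515]
eef_rot: [0.257, 0.966, 0.0, 0.0]
ft_force: [0.6, 0.7, -2.3]
width: 0.0598
grip_force: 25.0
```

Call:
step_arm:
  delta_pos:
    - [0, 0, 0]
    - [0, 0, 0]
    - [0, 0, 0]
    - [0, 0, 0]
    - [0, 0, 1]
    - [0, 0, 1]
    - [0, 0, 1]
    - [0, 0, 1]
    - [0, 0, 1]
    - [0, 0, 1]
    - [0, 0, 0.8]
    - [0, 0, 0]
  turn: [0, 0, 0, 0, 0, 0, 0, 0, 0, 0, 0, 0]
  grip: 0.12

```text
time: 51.3
ee_pos: [0.6215, 0.1449, 0.2235]
eef_rot: [0.257, 0.966, 0.001, 0.002]
ft_force: [0.9, -0.5, -0.7]
width: 0.0761
grip_force: 0.0
```

Call:
step_arm:
  delta_pos:
    - [-1, -1, 0]
    - [-1, -1, 0.5]
    - [-1, -1, 0.5]
    - [-1, -0.5, 0.5]
    - [-1, 0, 0.5]
    - [-1, 0, 0.5]
    - [-1, 0, 0.5]
    - [-0.5, 0, 0.5]
    - [0, 0, 0.5]
    - [0, 0, 0]
  turn: [0, 0, 0, 0, 0, 0, 0, 0, 0, 0]
  grip: 1

```text
time: 52.3
ee_pos: [0.4335, 0.0575, 0.3213]
eef_rot: [0.257, 0.967, 0.001, 0.001]
ft_force: [0.8, 0.1, 0.1]
width: 0.0054
grip_force: 0.0
```

```bash
python3 -c "
from h import *
tool();c=snap('scene','s2');d=snap('side','d2');W=cloud(d)
cv2.imwrite('pics/m2.png',np.hstack([c['image'][100:400,200:600],d['image'][60:360,200:600]])[:,:,::-1])
for X in(W,cloud(c)):
  x,y,z=X[...,0],X[...,1],X[...,2]
  m=(abs(z-.083)<.005)&(x>.38)&(x<.68)&(y>.09)&(y<.31)
  n,l=cv2.connectedComponents(m.astype(np.uint8))
  for i in range(1,n):
    q=X[l==i]
    if len(q)>120:
      print(np.round(cv2.minEnclosingCircle(q[:,:2].astype(np.float32).copy())[0],3),len(q))
"
```

```text
tcp [0.4335 0.0575 0.3213] close angle 60.26 t 52.3
[0.623 0.237] 190
[0.531 0.24 ] 204
[0.438 0.242] 208
[0.62  0.141] 232
[0.529 0.145] 206
[0.437 0.145] 242
[0.437 0.146] 537
[0.439 0.245] 564
[0.529 0.149] 614
[0.53  0.244] 635
[0.621 0.145] 696
[0.621 0.242] 731
```

View pics/m2.png

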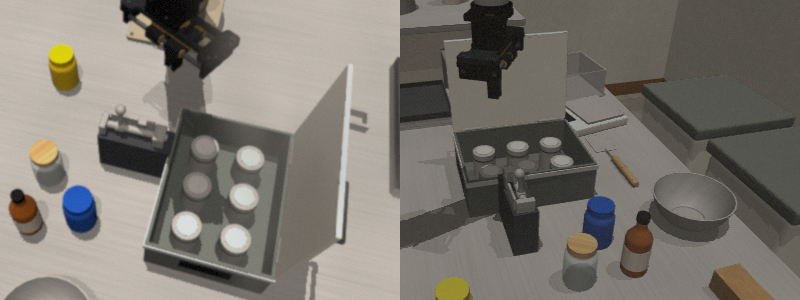

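All six stand upright in the carrier, with their tops read at the planned slots. Next I'll measure the lid's lean and the knob more closely.

Run:
```python
from h import *
X=cloud(load('d2'));x,y,z=X[...,0],X[...,1],X[...,2]
for zz in(.13,.16,.2,.24,.28,.32,.335,.345,.355):
    q=X[(abs(z-zz)<.004)&(x>.58)&(x<.68)&(y>.28)&(y<.45)]
    if len(q): print(zz,len(q),np.median(q,0).round(4))
for f in('s1','s2','d1','d2'):
    X=cloud(load(f));x,y,z=X[...,0],X[...,1],X[...,2]
    for lo,hi in((.178,.205),(.150,.172),(.125,.145)):
        q=X[(z>lo)&(z<hi)&(y>-.08)&(y<.0)&(x>.44)&(x<.49)]
        if len(q): print(f,lo,len(q),q.min(0).round(3),np.median(q,0).round(3),q.max(0).round(3))
```

```text
0.13 97 [0.6343 0.3186 0.1302]
0.16 95 [0.6296 0.3213 0.1601]
0.2 103 [0.6306 0.3253 0.1998]
0.24 112 [0.6307 0.3296 0.2402]
0.28 108 [0.6292 0.3332 0.2803]
0.32 124 [0.6293 0.3376 0.32  ]
0.335 122 [0.6264 0.3391 0.335 ]
0.345 54 [0.6263 0.3411 0.3423]
s1 0.178 96 [ 0.452 -0.042  0.183] [ 0.465 -0.031  0.195] [ 0.472 -0.021  0.2  ]
s1 0.15 36 [ 0.457 -0.069  0.15 ] [ 0.467 -0.031  0.162] [ 0.469 -0.027  0.171]
s1 0.125 410 [ 0.441 -0.074  0.125] [ 0.467 -0.031  0.139] [ 0.486 -0.     0.145]
s2 0.178 96 [ 0.452 -0.042  0.184] [ 0.465 -0.03   0.194] [ 0.473 -0.021  0.201]
s2 0.15 31 [ 0.463 -0.035  0.15 ] [ 0.467 -0.031  0.161] [ 0.47  -0.027  0.172]
s2 0.125 411 [ 0.441 -0.074  0.125] [ 0.466 -0.033  0.139] [ 0.486 -0.     0.145]
d1 0.178 88 [ 0.451 -0.045  0.18 ] [ 0.46  -0.04   0.191] [ 0.471 -0.031  0.198]
d1 0.15 43 [ 0.458 -0.04   0.15 ] [ 0.462 -0.037  0.161] [ 0.467 -0.033  0.172]
d1 0.125 394 [ 0.442 -0.079  0.125] [ 0.459 -0.06   0.138] [ 0.484 -0.     0.145]
d2 0.178 88 [ 0.45  -0.046  0.181] [ 0.46  -0.039  0.19 ] [ 0.47  -0.029  0.197]
d2 0.15 41 [ 0.458 -0.04   0.15 ] [ 0.462 -0.037  0.162] [ 0.467 -0.033  0.172]
d2 0.125 393 [ 0.442 -0.078  0.125] [ 0.459 -0.06   0.138] [ 0.484 -0.     0.145]
```

Run:
```python
from h import *
for f in('s2','d2'):
    X=cloud(load(f));x,y,z=X[...,0],X[...,1],X[...,2]
    q=X[(z>.118)&(z<.16)&(y>-.1)&(y<.12)&(x>.43)&(x<.5)]
    for b in np.arange(-.09,.12,.01):
        r=q[(q[:,1]>=b)&(q[:,1]<b+.01)]
        if len(r): print(f,round(b,2),len(r),r[:,0].min().round(3),r[:,0].max().round(3),r[:,2].max().round(3),np.median(r[:,2]).round(3))
i=load('s2')['image'][190:280,285:385]
cv2.imwrite('pics/bolt.png',cv2.resize(i,(800,720),interpolation=cv2.INTER_CUBIC)[:600,:,::-1])
```

```text
s2 -0.08 26 0.448 0.491 0.15 0.146
s2 -0.07 122 0.439 0.494 0.15 0.145
s2 -0.06 107 0.442 0.491 0.147 0.137
s2 -0.05 82 0.441 0.494 0.146 0.135
s2 -0.04 62 0.446 0.491 0.16 0.141
s2 -0.03 110 0.442 0.494 0.159 0.139
s2 -0.02 96 0.443 0.489 0.148 0.138
s2 -0.01 97 0.443 0.493 0.149 0.137
s2 -0.0 67 0.44 0.49 0.145 0.134
s2 0.01 70 0.441 0.493 0.145 0.137
s2 0.02 91 0.444 0.495 0.148 0.137
s2 0.03 88 0.444 0.488 0.15 0.137
s2 0.04 117 0.447 0.492 0.15 0.146
s2 0.05 118 0.446 0.494 0.151 0.146
s2 0.06 92 0.442 0.495 0.149 0.139
s2 0.07 29 0.442 0.494 0.121 0.118
d2 -0.08 224 0.445 0.484 0.148 0.133
d2 -0.07 49 0.445 0.482 0.146 0.144
d2 -0.06 40 0.442 0.469 0.145 0.135
d2 -0.05 59 0.442 0.476 0.149 0.138
d2 -0.04 61 0.443 0.474 0.16 0.143
d2 -0.03 29 0.443 0.474 0.145 0.137
d2 -0.02 24 0.443 0.464 0.145 0.137
d2 -0.01 28 0.443 0.465 0.144 0.137
d2 -0.0 17 0.458 0.468 0.141 0.137
d2 0.01 36 0.444 0.469 0.144 0.136
d2 0.02 28 0.444 0.469 0.143 0.137
d2 0.03 71 0.444 0.469 0.147 0.139
d2 0.04 47 0.448 0.486 0.147 0.144
d2 0.05 49 0.447 0.485 0.147 0.144
d2 0.06 2 0.449 0.463 0.144 0.143
```

View pics/bolt.png

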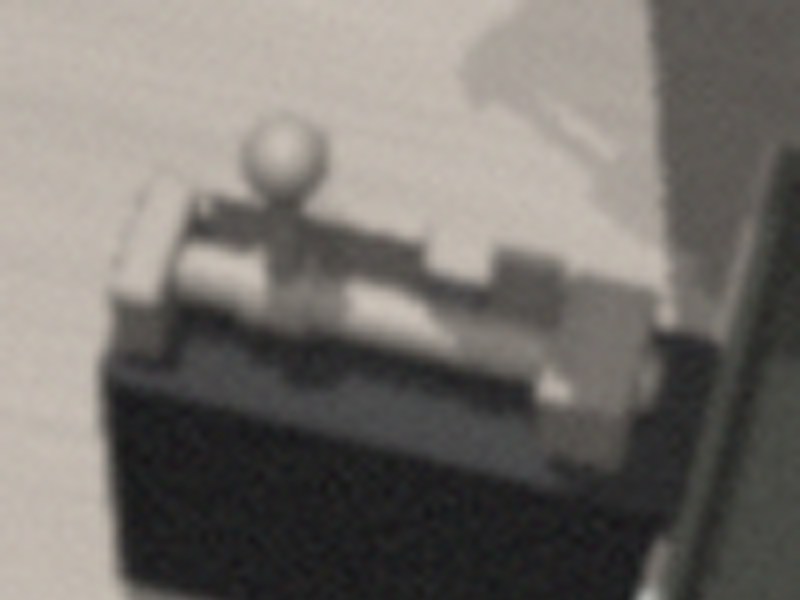

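Call:
step_arm:
  delta_pos:
    - [0.5, 0, 1]
    - [0.5, 0, 1]
    - [0.5, 0, 1]
    - [0.5, 0.4, 0.5]
    - [0.5, 0.5, 0]
    - [0.5, 1, 0]
    - [0.42, 1, 0]
    - [0, 1, 0]
    - [0, 1, 0]
    - [0, 1, 0]
    - [0, 1, 0]
    - [0, 1, 0]
  turn: [0.5, 0.5, 0.5, 0.5, 0.5, 0.5, 0.5, 0.5, 0.3, 0, 0, 0]

```text
time: 53.6
ee_pos: [0.5176, 0.2566, 0.4073]
eef_rot: [0.001, 1.0, 0.0, -0.0]
ft_force: [0.8, -0.1, -0.3]
width: 0.0003
grip_force: 0.0
```

Call:
step_arm:
  delta_pos:
    - [0, 1, 0]
    - [0, 1, 0]
    - [0, 1, 0]
    - [0, 1, 0]
    - [0, 1, 0]
    - [0, 1, 0]
    - [0, 0, 0]
    - [0, 0, 0]
  turn: [0, 0, 0, 0, 0, 0, 0, 0]

```text
time: 54.4
ee_pos: [0.5176, 0.4055, 0.4069]
eef_rot: [0.001, 1.0, -0.0, -0.0]
ft_force: [-0.7, 0.1, 0.5]
width: 0.0
grip_force: 0.0
```

Run:
```python
from h import *
tool();c=camera('scene');d=camera('side')
cv2.imwrite('pics/m3.png',np.hstack([c['image'][60:380,300:640],d['image'][0:320,150:490]])[:,:,::-1])
```

```text
tcp [0.5176 0.4055 0.4069] close angle 89.88 t 54.4
```

View pics/m3.png

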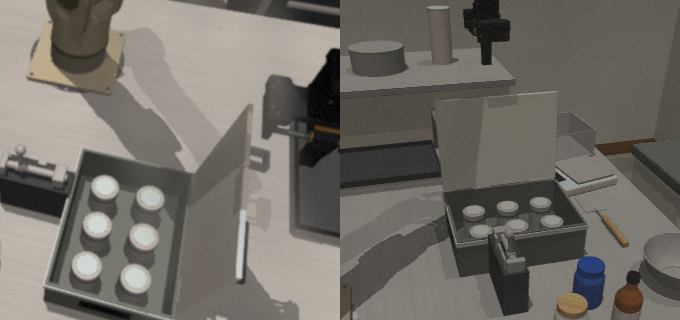

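The tool is beyond the lid at a safe height. I'll descend behind it and then push along an arc about the hinge.

Call:
step_arm:
  delta_pos:
    - [0, 0, -1]
    - [0, 0, -1]
    - [0, 0, -1]
    - [0, 0, -1]
    - [0, 0, -0.3]
    - [0, 0, 0]
    - [0, -0.5, 0]
    - [0, -0.5, 0]
    - [0, -0.5, 0]
    - [0, -0.5, 0]
    - [0, -0.5, 0]
    - [0, 0, 0]
  turn: [0, 0, 0, 0, 0, 0, 0, 0, 0, 0, 0, 0]

```text
time: 55.7
ee_pos: [0.5188, 0.3399, 0.3008]
eef_rot: [0.003, 1.0, 0.0, 0.0]
ft_force: [0.6, -0.3, -0.4]
width: 0.0003
grip_force: 0.0
```

Call:
step_arm:
  delta_pos:
    - [0, -0.7, -0.05]
    - [0, -0.7, -0.05]
    - [0, -0.63, -0.06]
    - [0, -0.64, -0.22]
    - [0, -0.64, -0.22]
    - [0, -0.64, -0.24]
    - [0, -0.56, -0.38]
    - [0, -0.56, -0.39]
    - [0, -0.56, -0.39]
    - [0, -0.44, -0.52]
    - [0, -0.44, -0.52]
    - [0, -0.44, -0.52]
  turn: [0, 0, 0, 0, 0, 0, 0, 0, 0, 0, 0, 0]

```text
time: 56.9
ee_pos: [0.518, 0.1674, 0.21]
eef_rot: [0.002, 1.0, -0.0, -0.0]
ft_force: [-0.1, 0.5, -0.3]
width: 0.0003
grip_force: 0.5
```

Run:
```python
from h import *
tool();c=camera('scene');d=camera('side')
cv2.imwrite('pics/m4.png',np.hstack([c['image'][60:380,300:640],d['image'][0:320,150:490]])[:,:,::-1])
```

```text
tcp [0.518  0.1674 0.21  ] close angle 89.8 t 56.9
```

View pics/m4.png

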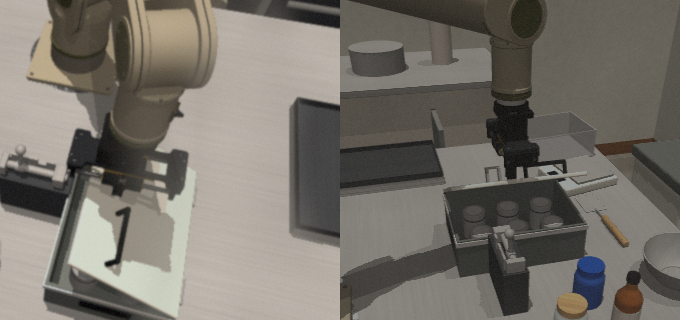

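Call:
step_arm:
  delta_pos:
    - [0, -0.3, -0.6]
    - [0, -0.3, -0.6]
    - [0, -0.25, -0.6]
    - [0, -0.12, -0.6]
    - [0, -0.12, -0.6]
    - [0, -0.1, -0.6]
    - [0, 0, -0.25]
    - [0, 0, -0.15]
    - [0, 0, 0]
  turn: [0, 0, 0, 0, 0, 0, 0, 0, 0]

```text
time: 57.9
ee_pos: [0.5181, 0.1385, 0.1157]
eef_rot: [0.002, 1.0, 0.001, -0.001]
ft_force: [-24.9, -9.2, 52.0]
width: 0.0006
grip_force: 26.0
```

Call:
step_arm:
  delta_pos:
    - [0, 0, 1]
    - [0, 0, 1]
    - [0, 0, 1]
    - [0, 0, 1]
    - [0, 0, 1]
    - [0, 0, 0.8]
    - [-0.4, -1, 0]
    - [-0.4, -1, 0]
    - [-0.4, -1, 0]
    - [-0.4, -1, 0]
    - [-0.4, -1, 0]
    - [-0.2, -1, 0]
  turn: [0, 0, 0, 0, 0, 0, 0, 0, 0, 0, 0, 0]

```text
time: 59.1
ee_pos: [0.4626, -0.012, 0.2566]
eef_rot: [0.001, 1.0, 0.0, 0.0]
ft_force: [-0.7, 0.1, -0.1]
width: 0.0006
grip_force: 0.0
```

Call:
step_arm:
  delta_pos:
    - [0, -0.86, 0]
    - [0, 0, 0]
  turn: [0, 0]
  grip: 0.2
  newtons: 10

```text
time: 59.3
ee_pos: [0.4632, -0.0355, 0.2568]
eef_rot: [0.004, 1.0, 0.0, 0.001]
ft_force: [0.6, -0.0, -0.8]
width: 0.0095
grip_force: 0.0
```

Run:
```python
from h import *
tool();c=snap('scene','s5');d=snap('side','d5');w=snap('wrist','w5')
for f in('s5','d5'):
    X=cloud(load(f));x,y,z=X[...,0],X[...,1],X[...,2]
    q=X[(z>.178)&(z<.205)&(y>-.07)&(y<.0)&(x>.43)&(x<.49)]
    if len(q): print(f,len(q),q.min(0).round(3),np.median(q,0).round(3),q.max(0).round(3))
    q=X[(y>.09)&(y<.31)&(x>.49)&(x<.545)&(z>.09)&(z<.16)]
    if len(q): print('lid z', [np.median(q[abs(q[:,1]-b)<.02][:,2]).round(4) for b in(.11,.15,.2,.25,.29)])
cv2.imwrite('pics/m5.png',np.hstack([cv2.resize(c['image'][100:380,240:560],(400,350)),cv2.resize(w['image'],(400,350))])[:,:,::-1])
```

```text
tcp [ 0.4632 -0.0355  0.2568] close angle 89.57 t 59.3
s5 97 [ 0.453 -0.041  0.183] [ 0.465 -0.031  0.195] [ 0.473 -0.021  0.201]
lid z [np.float64(0.1174), np.float64(0.1173), np.float64(0.1173), np.float64(0.1173), np.float64(0.1174)]
d5 87 [ 0.45  -0.046  0.18 ] [ 0.46  -0.04   0.191] [ 0.47  -0.028  0.198]
lid z [np.float64(0.1149), np.float64(0.1147), np.float64(0.1146), np.float64(0.1143), np.float64(0.1144)]
```

View pics/m5.png

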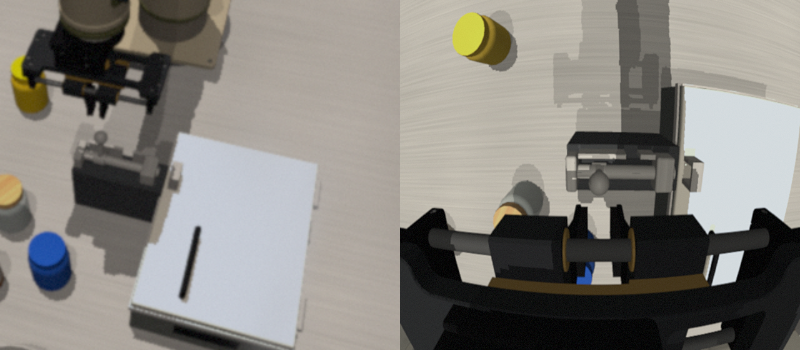

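The lid is flat and shut (scene, centre (225,240)), and the knob is upright in line below the fingers (wrist view, (598,180)). I'll descend and grip it.

Call:
step_arm:
  delta_pos:
    - [0, 0, 0]
    - [0, 0, 0]
    - [0, 0, 0]
    - [0, 0, 0]
    - [0, 0, -1]
    - [0, 0, -1]
    - [0, 0, -1]
    - [0, 0, -0.45]
    - [0, 0, 0]
  turn: [0, 0, 0, 0, 0, 0, 0, 0, 0]

```text
time: 60.35
ee_pos: [0.4624, -0.0328, 0.1688]
eef_rot: [0.002, 1.0, -0.0, -0.001]
ft_force: [0.7, -0.3, 0.4]
width: 0.0691
grip_force: 0.0
```

Call:
step_arm:
  delta_pos:
    - [0, 0, 0]
    - [0, 0, 0]
    - [0, 0, 0]
    - [0, 0, 0]
    - [0, 0, 0]
    - [0, 0, 0]
    - [0, 0, 0]
    - [0, 0, 0]
  turn: [0, 0, 0, 0, 0, 0, 0, 0]
  grip: 1

```text
time: 61.15
ee_pos: [0.4632, -0.0326, 0.1699]
eef_rot: [0.002, 1.0, 0.0, 0.0]
ft_force: [-0.5, 0.2, 0.5]
width: 0.0211
grip_force: 10.0
```

Call:
step_arm:
  delta_pos:
    - [0, 0.4, 0]
    - [0, 0.4, 0]
    - [0, 0.4, 0]
    - [0, 0.4, 0]
    - [0, 0, 0]
  turn: [0, 0, 0, 0, 0]

```text
time: 61.65
ee_pos: [0.4632, 0.0092, 0.1698]
eef_rot: [0.0, 1.0, 0.0, -0.0]
ft_force: [0.5, 2.8, -0.4]
width: 0.0209
grip_force: 10.0
```

Call:
step_arm:
  delta_pos:
    - [0, 0.2, 0]
    - [0, 0, 0]
  turn: [0, 0]

```text
time: 61.85
ee_pos: [0.4632, 0.01, 0.1698]
eef_rot: [0.003, 1.0, -0.002, -0.0]
ft_force: [0.1, -9.8, 2.2]
width: 0.0212
grip_force: 10.0
```

Call:
step_arm:
  delta_pos:
    - [0, 0.1, 0]
    - [0, 0, 0]
  turn: [0, 0]

```text
time: 62.05
ee_pos: [0.4632, 0.0105, 0.1698]
eef_rot: [0.003, 1.0, -0.003, -0.0]
ft_force: [-0.5, -18.6, 2.4]
width: 0.0208
grip_force: 10.0
```

Call:
step_arm:
  delta_pos:
    - [0, 0.1, 0]
    - [0, 0, 0]
  turn: [0, 0]

```text
time: 62.25
ee_pos: [0.4632, 0.0127, 0.1698]
eef_rot: [0.004, 1.0, -0.003, -0.0]
ft_force: [0.3, -20.6, 2.9]
width: 0.0253
grip_force: 10.0
```

Call:
step_arm:
  delta_pos:
    - [0, -0.2, 0]
    - [0, 0, 0]
    - [-0.33, 0, -0.02]
    - [-0.32, 0, -0.08]
    - [-0.3, 0, -0.12]
    - [-0.29, 0, -0.16]
    - [0, 0, 0]
  turn: [0, 0, 0, 0, 0, 0, 0]

```text
time: 62.95
ee_pos: [0.4312, 0.0105, 0.1596]
eef_rot: [0.003, 1.0, -0.001, -0.001]
ft_force: [1.0, -9.9, -4.6]
width: 0.0211
grip_force: 10.0
```

Call:
step_arm:
  delta_pos:
    - [-0.26, 0, -0.21]
    - [-0.22, 0, -0.24]
    - [-0.18, 0, -0.27]
    - [0, 0, 0]
  turn: [0, 0, 0, 0]

```text
time: 63.35
ee_pos: [0.4151, 0.0107, 0.1416]
eef_rot: [0.002, 1.0, -0.001, -0.0]
ft_force: [1.7, -8.3, -3.1]
width: 0.0211
grip_force: 10.0
```

Call:
step_arm:
  delta_pos:
    - [-0.14, 0, -0.3]
    - [-0.1, 0, -0.32]
    - [-0.05, 0, -0.32]
    - [0, 0, -0.16]
    - [0, 0, 0]
  turn: [0, 0, 0, 0, 0]

```text
time: 63.85
ee_pos: [0.4081, 0.0108, 0.1145]
eef_rot: [0.002, 1.0, -0.001, -0.0]
ft_force: [0.6, -9.2, -0.1]
width: 0.0208
grip_force: 10.0
```

Call:
step_arm:
  delta_pos:
    - [0, 0, -0.12]
    - [0, 0, 0]
  turn: [0, 0]

```text
time: 64.05
ee_pos: [0.4085, 0.0108, 0.1121]
eef_rot: [0.002, 1.0, -0.001, -0.0]
ft_force: [-3.1, -9.0, 8.0]
width: 0.0207
grip_force: 10.1
```

Call:
step_arm:
  delta_pos:
    - [0, 0, -0.15]
    - [0, 0, 0]
  turn: [0, 0]

```text
time: 64.25
ee_pos: [0.409, 0.0108, 0.1084]
eef_rot: [0.002, 1.0, -0.001, 0.0]
ft_force: [2.6, -9.4, 3.5]
width: 0.0206
grip_force: 9.6
```

Call:
step_arm:
  delta_pos:
    - [0, 0, 0]
    - [0, 0, 0]
    - [0, 0, 0]
    - [0, 0, 1]
    - [0, 0, 1]
    - [0, 0, 1]
    - [0, 0, 1]
    - [0, -1, 1]
    - [-0.3, -1, 1]
    - [-0.3, -1, 0]
    - [-0.3, -1, 0]
    - [0, -1, 0]
  turn: [0, 0, 0, 0, 0, 0, 0, 0, 0, 0, 0, 0]
  grip: 0.5

```text
time: 65.45
ee_pos: [0.3852, -0.1133, 0.2581]
eef_rot: [0.001, 1.0, 0.001, 0.0]
ft_force: [0.4, 0.1, -0.0]
width: 0.0434
grip_force: 0.0
```

Call:
step_arm:
  delta_pos:
    - [0, -1, 0]
    - [0, -1, 0.5]
    - [0, -1, 0.5]
    - [0, -1, 0.5]
    - [0, -1, 0.5]
    - [0, 0, 0]
  turn: [0, 0, 0, 0, 0, 0]

```text
time: 66.05
ee_pos: [0.3859, -0.2405, 0.3094]
eef_rot: [0.004, 1.0, -0.0, 0.001]
ft_force: [-0.6, 0.5, -0.2]
width: 0.0435
grip_force: 0.0
```

Run:
```python
from h import *
tool();c=snap('scene','s6');d=snap('side','d6')
for f in('s6','d6'):
    X=cloud(load(f));x,y,z=X[...,0],X[...,1],X[...,2]
    q=X[(z>.117)&(z<.16)&(y>-.02)&(y<.04)&(x>.39)&(x<.43)]
    if len(q): print(f,len(q),q.min(0).round(3),np.median(q,0).round(3),q.max(0).round(3))
a=cv2.resize(c['image'][170:290,270:390],(400,400),interpolation=3);b=cv2.resize(d['image'][190:310,270:390],(400,400),interpolation=3)
cv2.imwrite('pics/m6.png',np.hstack([a,b])[:,:,::-1])
```

```text
tcp [ 0.3859 -0.2405  0.3094] close angle 89.58 t 66.0
s6 96 [0.402 0.    0.13 ] [0.416 0.011 0.14 ] [0.43  0.021 0.146]
d6 56 [ 0.401 -0.004  0.124] [0.407 0.002 0.134] [0.419 0.014 0.141]
```

View pics/m6.png

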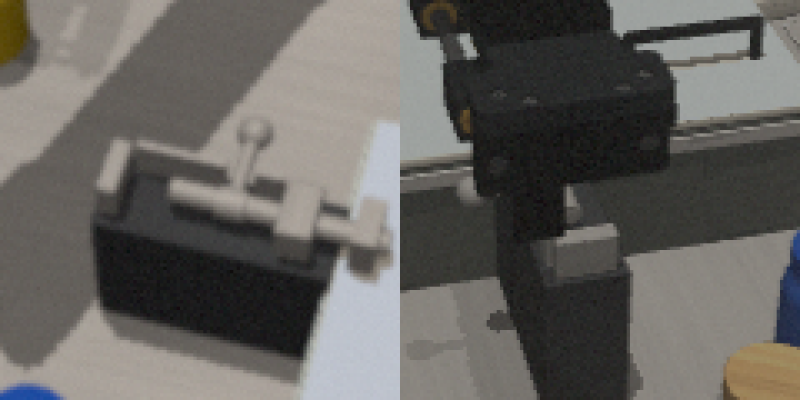

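The bolt runs through the staple and the handle lies in the notch (left crop, knob at (254,130)). One press down from above will make sure it is at its stop.

Call:
step_arm:
  delta_pos:
    - [0, 1, 0]
    - [0, 1, 0]
    - [0, 1, 0]
    - [0.2, 1, 0]
    - [0.2, 1, 0]
    - [0.2, 1, 0]
    - [0.2, 1, 0]
    - [0, 1, 0]
    - [0, 1, 0]
    - [0, 1, 0]
    - [0, 0, -1]
    - [0, 0, -1]
  turn: [0, 0, 0, 0, 0, 0, 0, 0, 0, 0, 0, 0]
  grip: 1

```text
time: 67.35
ee_pos: [0.4054, 0.0142, 0.257]
eef_rot: [-0.0, 1.0, 0.0, 0.0]
ft_force: [0.0, -0.1, -0.0]
width: 0.0003
grip_force: 0.0
```

Call:
step_arm:
  delta_pos:
    - [0, 0, -1]
    - [0, 0, -1]
    - [0, 0, -1]
    - [0, 0, -1]
    - [0, 0, 0]
  turn: [0, 0, 0, 0, 0]

```text
time: 67.85
ee_pos: [0.4032, 0.0128, 0.1551]
eef_rot: [0.001, 1.0, -0.001, -0.003]
ft_force: [-0.2, -0.5, 0.1]
width: 0.0008
grip_force: 0.0
```

Call:
step_arm:
  delta_pos:
    - [0, 0, -0.2]
    - [0, 0, -0.2]
    - [0, 0, -0.2]
    - [0, 0, 0]
  turn: [0, 0, 0, 0]

```text
time: 68.25
ee_pos: [0.4063, 0.0125, 0.1433]
eef_rot: [0.002, 1.0, 0.0, 0.0]
ft_force: [0.7, 0.4, 0.7]
width: 0.0004
grip_force: 0.3
```

Call:
step_arm:
  delta_pos:
    - [0, 0, -0.12]
    - [0, 0, 0]
  turn: [0, 0]

```text
time: 68.45
ee_pos: [0.4065, 0.0125, 0.1417]
eef_rot: [0.002, 1.0, 0.001, 0.0]
ft_force: [-6.9, 0.2, 21.2]
width: 0.0007
grip_force: 10.0
```

Call:
step_arm:
  delta_pos:
    - [0, 0, -0.06]
    - [0, 0, 0]
  turn: [0, 0]

```text
time: 68.65
ee_pos: [0.4066, 0.0126, 0.1411]
eef_rot: [0.002, 1.0, 0.001, 0.001]
ft_force: [-13.4, -1.4, 31.1]
width: 0.0004
grip_force: 15.4
```

Call:
step_arm:
  delta_pos:
    - [0, 0, 1]
    - [0, 0, 1]
    - [0, 0, 1]
    - [0, 0, 1]
    - [0, 0, 1]
    - [0, 0, 1]
    - [-0.3, -1, 0]
    - [-0.3, -1, 0]
    - [0, -1, 0]
    - [0, -1, 0]
    - [0, -1, 0]
    - [0, 0, 0]
  turn: [0, 0, 0, 0, 0, 0, 0, 0, 0, 0, 0, 0]

```text
time: 69.85
ee_pos: [0.3906, -0.1157, 0.2889]
eef_rot: [0.004, 1.0, 0.0, 0.0]
ft_force: [-0.3, 0.4, 0.1]
width: 0.0005
grip_force: 0.0
```

Run:
```python
from h import *
tool();c=snap('scene','s7');X=cloud(c);x,y,z=X[...,0],X[...,1],X[...,2]
q=X[(z>.12)&(z<.16)&(y>-.02)&(y<.04)&(x>.39)&(x<.43)]
print(len(q),q.min(0).round(3),q.max(0).round(3))
q=X[(y>.09)&(y<.31)&(x>.49)&(x<.545)&(z>.09)&(z<.16)];print('lid',np.median(q[:,2]))
cv2.imwrite('pics/s7.png',c['image'][:,:,::-1])
```

```text
tcp [ 0.3906 -0.1157  0.2889] close angle 89.54 t 69.8
93 [0.402 0.    0.13 ] [0.43  0.021 0.144]
lid 0.11731235089059017
```

View pics/s7.png

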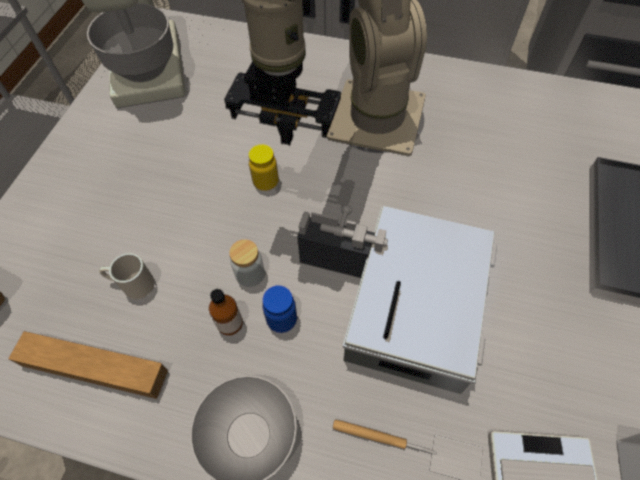

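The lid is shut (420,290) and the bolt runs through the staple at (375,238). The jar, bottle and mug are where they were, and no canisters remain outside, so I'm handing in.

```bash
python3 -c "
from bench import *
print(close_job())"
```

```text
the job is handed in; nothing more can be done
None
```

I handed the job in at about 70 s: all six canisters stand upright in the carrier, the lid is shut, the bolt is fully home with its handle down in the notch, and the jar, bottle and mug were left untouched. The hand-in returned no verdict.

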